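# Cam-clamp a tile strip in the scoring jig

## Robot

A 7-joint arm with a two-finger parallel gripper is mounted at the origin on the work surface. World frame = base frame: x ahead of the robot, y to its left, z up, the work surface at z = 0. Lengths are in m, angles in rad, forces in N, time in s.
With the tool pointing down it reaches from about 0.4 to 0.85 m from the base axis. Payload 10.4 kg.
Tool frame: the origin (TCP) lies at the very end of the fingers, on their centre line; the grasp point (between the pads) lies manip.hold_point_z behind it (manip.hold_point_z is the distance from the TCP to the grasp point, in m); z points along the fingers, x is the direction in which the jaws open and shut, and the axes are right-handed (so a half turn about z gives the same grasp; the last joint's range is limited). The gripper opens to 85 mm and grips with 20 to 120 N. Pads are 22 mm wide; open, the fingers measure 114 mm over their backs; the gripper's body (76 mm by 85 mm) begins 54 mm behind the grasp point. The pads swing forward as they close: fully open they stand 13 mm farther back than shut.
Start: joints at [-1.35, 0.332, -0.065, 1.46, 0.022, 1.35, -0.088], TCP at [0.151, 0.607, 0.199] pointing down, gripper open.
Joint ranges: [-2.6, 2.6], [-0.5, 2.12], [-1.47, 1.34], [0.16, 2.42], [-1.27, 4.41], [0.06, 2.06], [-2.6, 2.6]. Speed limits (rad/s): [2.22, 2.22, 2.79, 2.79, 3.14, 3.14, 3.14].

## Interface

Orientations are given as a unit quaternion [x, y, z, w].
In Python, from workcell import readout, camera, camera_info, manip gives the robot as it stands.
- The arm moves only by the tool play_rows, never from a script. Its argument "rows" is a list of rows, each a list of 3 entries, a list of its own where there are three numbers: the shift along the world's x, y, z in mm, then the turn, a rotation vector about the world's x, y, z in degrees, then the finger opening in mm, from 0 to 85.4. In form: [[[tx, ty, tz], [rx, ry, rz], fingers], ...]. A call has 1 to 12 rows; each row shifts and turns the commanded pose from where the row before left it; what a row does not reach is not made up. A row lasts 1/8 s, in which the tool goes at most 62.5 mm and 10.7 degrees, less where a joint would pass 70% of its speed; a pose out of reach is approached as far as the arm can. A call with a gripper value outside its range is refused whole. The fingers move at their own pace and stop on an object; "force" is the grip in N (left out, the last holds). Time passes only in rows, so rows that do not move let the fingers close. It gives the time, the measured TCP pose, the force and the opening at its end, in the units of the state.
- readout.get_obs(): the state, without advancing time (a new reading comes with each control period).
- camera(name): name is "scene" or "top" or "wrist"; returns the picture (384x512x3 uint8, blue, green, red); there is no depth.
- camera_info(name): a dict with "fx", "fy", "cx", "cy" (pixels), "k1" (the pictures are not rectified: a ray, as slopes to the right and down, at radius r is drawn at 1 + k1 r^2 times it, then the intrinsics apply), "world_from_camera" (4x4, takes a point from camera to world coordinates). Camera axes: x right, y up, looking along -z (the intrinsics and any distortion apply to the point x, -y, -z); pixel columns grow to the right and rows downward; lengths in m; the calibration is good to about 2 mm. A picture is of the moment at which its call begins: read the wrist's pose just before it. camera_info takes no time and is no camera call; for the wrist camera it gives the pose at the moment of the call.
- manip.hand_in(): hands the job in, once; it reports no verdict.
The state is a dict: "clock": time; "joint_pos": joint angles; "joint_velocities": joint speeds; "tau": joint torques, N m; "position": TCP position; "ee_rot": TCP orientation; "ft_force": force on the tool from outside, world axes, zero at the start; "torque": the same for the moment, N m; "grip_width": opening from 0.0 (shut) to 1.0 (fully open).
Only numpy, scipy, OpenCV 4.12 (cv2) and the standard library are available. Lean on these libraries where they do the work, as an engineer would, in place of code of your own. Each camera call takes 0.05 s, during which the arm holds its last target.

## Task

Two identical plywood scoring jigs lie on the mosaic bench; one of them has a white tile strip lying in it. Turn that jig's off-centre cam clockwise by its bar handle until the lobe presses the strip firmly against the springy fence, then let go and leave the strip clamped. Leave the cam of the empty jig as it is.

Things in the scene. Friction and masses are not known exactly. Their poses are not given: they have to be found in the camera images.
- cam: Cam of the loaded jig: aluminium disc, 50 mm by 14; origin on its upright pivot, at disc underside, 20 above table. x points from pivot to lobe (rim 40 mm off, 10 on the other side). Black bar handle centred over pivot: 46 long (x), 14 wide (y), from 14 to 50 above origin; grip across y at 38. Clockwise from above clamps; takes up to 0.4 N m; stays put. Rest of the jig: under 37 above table.
- strip: White tile strip to clamp, 34 wide (x), 150 long (y), 12 thick, 0.1-0.2 kg; origin centre of underside. Lies loose and flat on the loaded jig's board (top 18 mm above table) between cam and fence, along the fence, 1 to 4 mm off it. The cam may drag it up to 20 mm lengthwise, to a low end stop. A like strip on the bare table is not part of the job.
- fence: Wooden fence bar of the loaded jig, 14 thick (x), 170 long, 15 tall; x points away from cam and strip. Origin: centre of underside, 73 mm from the pivot. Yields along x on springs, up to 10 mm, 1.4 N/mm. The cam's x starts 1.45-2.0 rad anticlockwise of the fence's x; the lobe meets the strip near 1.1 rad, holds it firmly from 0.8 to 0, with a stop 0.05 beyond.
- spare_cam_lobe (a point): Tip of the lobe of the cam on the other, empty jig (same make, 160 x 200 mm plywood board, no strip in it): on the disc's rim, 40 mm from that cam's pivot, 27 mm above the table. This cam must not be turned.

How it is judged:
By the outcome, as a careful person would: the job done as asked, in the order asked, and still so for the second after the job is handed in, with the robot touching nothing.
It also fails if it takes over 32 s, if anything falls off the work surface, if the arm or the gripper's body presses on something with over 40 N, if the wrist force passes 120 N, or if a joint passes its speed limit or range.

## Working session

There is one attempt and no reset: what is moved stays moved. The work goes in short steps, Python scripts to look and compute and a tool call to move; the robot and the scene stay as the last step left them, time stands still between calls to the robot, and variables do not carry over. Pictures are saved under pics/ and viewed, and the job is handed in when it is done.

Besides the shell and the picture viewer there is one more tool, called after "Call:" as a command line: name --argument value ..., lists and objects as JSON in quotes. play_rows: Moves the arm, as the interface text tells. Its arguments: {"type":"object","properties":{"rows":{"type":"array"},"force":{"type":"number"}},"required":["rows"]}

```bash
mkdir -p pics; ls
python3 - <<'E'
from workcell import readout,camera,camera_info,manip
import cv2,numpy as np
o=readout.get_obs();print(o['clock'],o['position'],o['ee_rot'],o['grip_width'],manip.hold_point_z)
for n in ['scene','top']:
    cv2.imwrite(f'pics/{n}0.png',camera(n)); i=camera_info(n);print(n,i)
E
```

```text
pics
0.0 [0.15073957 0.60610076 0.19839287] [ 7.87820829e-01  6.15904045e-01 -5.66809098e-04  4.77225559e-04] 0.9996843133417942 0.0187
scene {'fx': 346.6773437464809, 'fy': 346.6773437464809, 'cx': 252.91143364645168, 'cy': 190.73577795097884, 'k1': -0.08102558377072581, 'world_from_camera': array([[-0.59990832, -0.56359158,  0.56786842,  1.00773836],
       [ 0.80002215, -0.41490761,  0.4333777 ,  0.35402728],
       [-0.00863509,  0.7142942 ,  0.69979228,  0.62424436],
       [ 0.        ,  0.        ,  0.        ,  1.        ]])}
top {'fx': 349.29222941578087, 'fy': 349.29222941578087, 'cx': 261.9527138370299, 'cy': 191.86621833660558, 'k1': 0.005932588965922035, 'world_from_camera': array([[ 0.02631468,  0.99137151, -0.12841365,  0.45704854],
       [-0.99964558,  0.02557845, -0.0073793 ,  0.02358344],
       [-0.00403101,  0.12856233,  0.99169324,  0.87503199],
       [ 0.        ,  0.        ,  0.        ,  1.        ]])}
```

View pics/scene0.png

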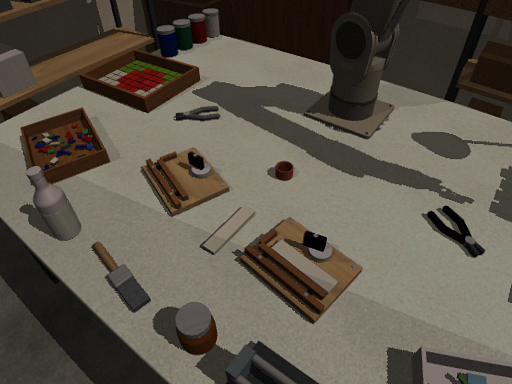

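View pics/top0.png

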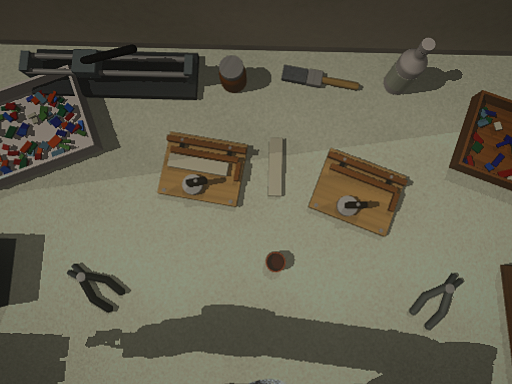

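The loaded jig is the left one in the top view, around (203,170), with its white strip at (197,163). The empty jig is at (358,190). I'll enlarge the loaded one.

Run:
```python
import cv2
a=cv2.imread('pics/top0.png')[120:220,145:265]
b=cv2.imread('pics/scene0.png')[210:325,230:370]
cv2.imwrite('pics/topz.png',cv2.resize(cv2.convertScaleAbs(a,alpha=1.6),None,fx=6,fy=6,interpolation=cv2.INTER_CUBIC)[:600,:800])
cv2.imwrite('pics/scz.png',cv2.resize(cv2.convertScaleAbs(b,alpha=1.6),None,fx=5,fy=5,interpolation=cv2.INTER_CUBIC)[:600,:800])
```

```text
(no output)
```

View pics/topz.png

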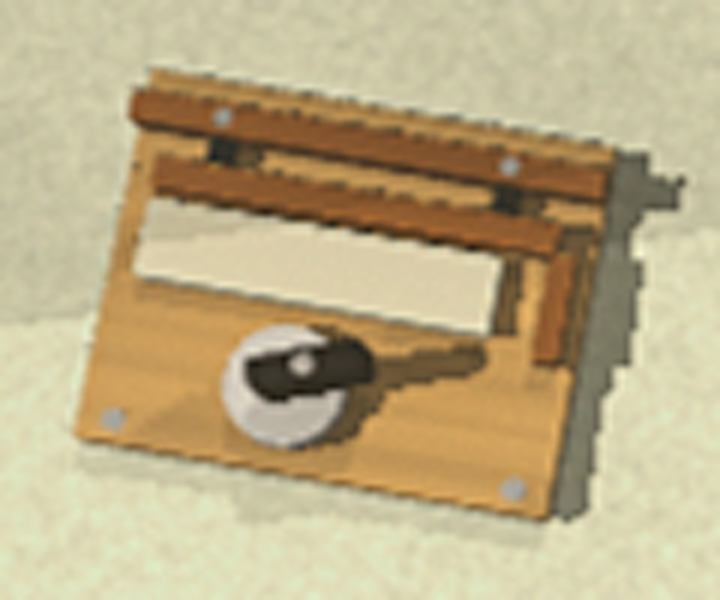

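View pics/scz.png

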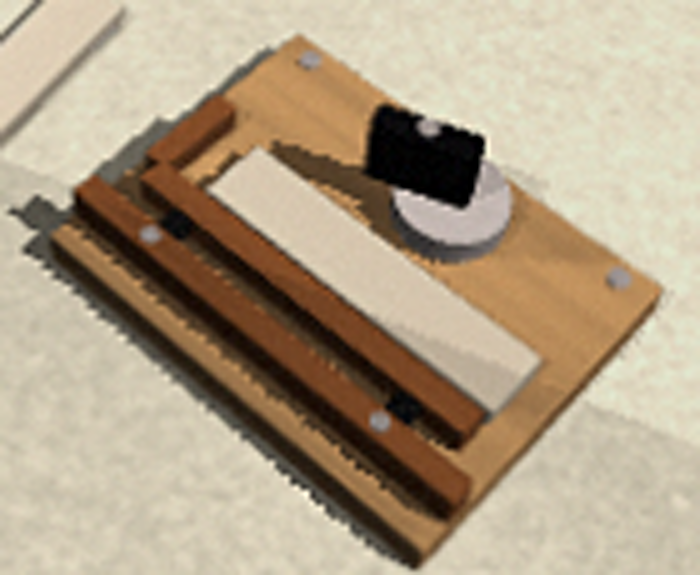

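```bash
cat > h.py <<'E'
import numpy as np,cv2
from workcell import readout,camera,camera_info,manip
def ray(i,p):
    d=np.array([[(p[0]-i['cx'])/i['fx'],(p[1]-i['cy'])/i['fy']]])
    u=cv2.undistortPoints(np.array([[p]],float),np.array([[i['fx'],0,i['cx']],[0,i['fy'],i['cy']],[0,0,1.]]),np.array([i['k1'],0,0,0.]))[0,0]
    T=i['world_from_camera'];return T[:3,3],T[:3,:3]@np.array([u[0],-u[1],-1])
def plane(i,p,z):
    o,d=ray(i,p);return o+d*(z-o[2])/d[2]
def tri(r1,r2):
    A=np.zeros((3,3));b=np.zeros(3);P=[np.eye(3)-np.outer(d,d)/(d@d) for _,d in (r1,r2)]
    x=np.linalg.solve(P[0]+P[1],P[0]@r1[0]+P[1]@r2[0]);return x,[np.linalg.norm(Q@(x-o)) for Q,(o,_) in zip(P,(r1,r2))]
E
python3 - <<'E'
from h import *
t=camera_info('top');s=camera_info('scene')
f=lambda x,y:(x/6+145-.4,y/6+120-.4); g=lambda x,y:(x/5+230-.4,y/5+210-.4)
print('pivot top',plane(t,f(302,362),.070),plane(s,g(428,127),.07),tri(ray(t,f(302,362)),ray(s,g(428,127))))
print('disc c',plane(t,f(285,387),.034),plane(s,g(452,203),.034))
# strip corners z=.03
for n,pts in (('t',[f(150,197),f(503,257),f(490,333),f(133,273)]),('s',[g(486,412),g(257,148),g(208,187),g(543,360)])):
    for p in pts: print(n,plane(t if n=='t' else s,p,.03))
for a,b,z,c,h in ((150,197,.03,t,f),):
    pass
def ang(c,a,b,z): d=plane(c,b,z)-plane(c,a,z); return np.degrees(np.arctan2(d[1],d[0])),np.linalg.norm(d)
print('fence dir',ang(t,f(133,273),f(490,333),.03),ang(t,f(132,90),f(610,163),.033),ang(t,f(78,437),f(548,520),.018),ang(s,g(543,360),g(257,148),.03))
print('handle',ang(s,g(383,105),g(484,138),.07),ang(t,f(247,362),f(362,340),.07))
a=cv2.imread('pics/scene0.png')
E
```

```text
pivot top [0.58534916 0.18679957 0.07      ] [0.58565796 0.18915123 0.07      ] (array([0.58513176, 0.18793413, 0.06861688]), [np.float64(0.0009545828701674576), np.float64(0.0009545828701675247)])
disc c [0.58063691 0.20047801 0.034     ] [0.58731621 0.20648105 0.034     ]
t [0.65903827 0.26116895 0.03      ]
t [0.63753749 0.11447082 0.03      ]
t [0.60571296 0.1185679  0.03      ]
t [0.62694152 0.26623601 0.03      ]
s [0.66216199 0.2638541  0.03      ]
s [0.60866998 0.12370086 0.03      ]
s [0.63806553 0.11851675 0.03      ]
s [0.62916798 0.27100539 0.03      ]
fence dir (np.float64(-98.18071317409483), np.float64(0.14918619821111376)) (np.float64(-97.42806303078436), np.float64(0.20060069851282464)) (np.float64(-98.54307138837288), np.float64(0.19728828586409058)) (np.float64(-97.92205882422687), np.float64(0.14872388127242125))
handle (np.float64(102.68864063056132), np.float64(0.04270112647296893)) (np.float64(-77.50471408523622), np.float64(0.04543420739047589))
```

The pivot is at about (0.585, 0.188) and the fence x is about -8°. The handle (cam x) is at about 102.6°, so the cam is 1.93 rad anticlockwise of the fence. I'll move above it with the jaw axis at about 12.6°, which is a turn of -63.4°.

Call:
play_rows --rows '[[[36, -35, -4], [0, 0, -5.3], 60], [[36, -35, -4], [0, 0, -5.3], 60], [[36, -35, -4], [0, 0, -5.3], 60], [[36, -35, -4], [0, 0, -5.3], 60], [[36, -35, -4], [0, 0, -5.3], 60], [[36, -35, -4], [0, 0, -5.3], 60], [[36, -35, -4], [0, 0, -5.3], 60], [[36, -35, -4], [0, 0, -5.3], 60], [[36, -35, -4], [0, 0, -5.3], 60], [[36, -35, -4], [0, 0, -5.3], 60], [[36, -35, -4], [0, 0, -5.3], 60], [[36, -35, -4], [0, 0, -5.3], 60]]'

```text
clock: 1.6
position: [0.5836, 0.1854, 0.1508]
ee_rot: [0.994, 0.107, -0.0, 0.0]
ft_force: [0.1, 0.7, 0.5]
grip_width: 0.7
```

Call:
play_rows --rows '[[[0, 0, 0], [0, 0, 0], 60], [[0, 0, 0], [0, 0, 0], 60]]'

```text
clock: 1.85
position: [0.5824, 0.1869, 0.1508]
ee_rot: [0.994, 0.109, -0.0, -0.0]
ft_force: [-0.3, 1.0, -0.4]
grip_width: 0.7
```

Run:
```python
from h import *
from scipy.spatial.transform import Rotation as R
o=readout.get_obs();print(o['clock'],o['position'],R.from_quat(o['ee_rot']).as_matrix().round(3),o['joint_pos'],o['ft_force'])
for n in ['wrist','top']:
    cv2.imwrite(f'pics/{n}1.png',cv2.convertScaleAbs(camera(n),alpha=1.6))
i=camera_info('wrist');print(i); np.save('w1.npy',i,allow_pickle=True)
```

```text
1.85 [0.58241386 0.18687212 0.15076453] [[ 0.976  0.216 -0.001]
 [ 0.216 -0.976 -0.   ]
 [-0.001 -0.    -1.   ]] [-0.71467329  0.34489313  0.41408505  1.58367444 -0.14442503  1.24423921
 -0.05828446] [-0.29857042  0.99293284 -0.35404283]
{'fx': 329.25120619102705, 'fy': 329.25120619102705, 'cx': 253.73199339788385, 'cy': 188.90341020589054, 'k1': -0.04166891334092424, 'world_from_camera': array([[ 9.75962233e-01, -2.08487522e-01, -6.34875823e-02,
         5.64879574e-01],
       [ 2.17938457e-01,  9.32638339e-01,  2.87556181e-01,
         2.62089846e-01],
       [-7.40922227e-04, -2.94480358e-01,  9.55657245e-01,
         3.26180612e-01],
       [ 0.00000000e+00,  0.00000000e+00,  0.00000000e+00,
         1.00000000e+00]])}
```

View pics/wrist1.png

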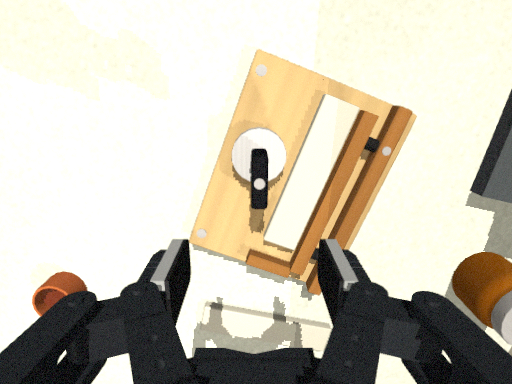

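The wrist view shows the handle running from (258,150) to (260,207), its bolt at (259.5,184), and the strip beside it.

Run:
```python
from h import *
i=np.load('w1.npy',allow_pickle=True).item()
im=cv2.imread('pics/wrist1.png')
m=(im.max(2)<70).astype(np.uint8); m[:,:235]=0;m[:,290:]=0;m[:135]=0;m[225:]=0
n,l,st,c=cv2.connectedComponentsWithStats(m);k=1+st[1:,4].argmax();ys,xs=np.where(l==k);print(st[k],c[k])
L=[(y,xs[ys==y].min(),xs[ys==y].max()) for y in np.unique(ys)];print(L[::4])
P=plane(i,(259.5,184),.07);print('pivot',P)
a=plane(i,(259,150),.07);b=plane(i,(260,207.5),.07);d=a-b;print('handle',np.linalg.norm(d),np.degrees(np.arctan2(d[1],d[0])),(a+b)/2)
d=plane(i,(326,94),.03)-plane(i,(265,240),.03);print('strip',np.degrees(np.arctan2(d[1],d[0])),np.linalg.norm(d))
dc=plane(i,(258.5,155),.034);print(dc,np.degrees(np.arctan2(*(dc-P)[1::-1])))
```

```text
[251 149  17  60 832] [258.96875    177.76442308]
[(np.int64(149), np.int64(254), np.int64(264)), (np.int64(153), np.int64(252), np.int64(266)), (np.int64(157), np.int64(252), np.int64(267)), (np.int64(161), np.int64(252), np.int64(267)), (np.int64(165), np.int64(251), np.int64(267)), (np.int64(169), np.int64(251), np.int64(267)), (np.int64(173), np.int64(252), np.int64(267)), (np.int64(177), np.int64(251), np.int64(267)), (np.int64(181), np.int64(251), np.int64(267)), (np.int64(185), np.int64(251), np.int64(267)), (np.int64(189), np.int64(251), np.int64(267)), (np.int64(193), np.int64(252), np.int64(266)), (np.int64(197), np.int64(251), np.int64(266)), (np.int64(201), np.int64(251), np.int64(266)), (np.int64(205), np.int64(251), np.int64(266))]
pivot [0.58555439 0.1900837  0.07      ]
handle 0.048134847488519615 103.84223243236426 [0.58472416 0.1937685  0.07      ]
strip 82.23660166081804 0.14847006822975561
[0.58151818 0.20628526 0.034     ] 103.98904649728084
```

Call:
play_rows --rows '[[[3, 2, -20], [0, 0, 0.8], 50], [[0, 0, -25], [0, 0, 0], 50], [[0, 0, -25], [0, 0, 0], 50], [[0, 0, -20], [0, 0, 0], 50], [[0, 0, -12], [0, 0, 0], 50], [[0, 0, -6], [0, 0, 0], 50], [[0, 0, 0], [0, 0, 0], 50], [[0, 0, 0], [0, 0, 0], 50]]'

```text
clock: 2.95
position: [0.5864, 0.1887, 0.044]
ee_rot: [0.993, 0.115, 0.001, -0.0]
ft_force: [-0.7, -0.3, 0.1]
grip_width: 0.589
```

Run:
```python
from h import *
o=readout.get_obs();print(o['clock'],o['position'],o['ft_force'])
cv2.imwrite(f'pics/wrist2.png',cv2.convertScaleAbs(camera('wrist'),alpha=1.6))
```

```text
2.95 [0.58639506 0.18870778 0.04400599] [-0.7261878  -0.30045816  0.13728761]
```

View pics/wrist2.png

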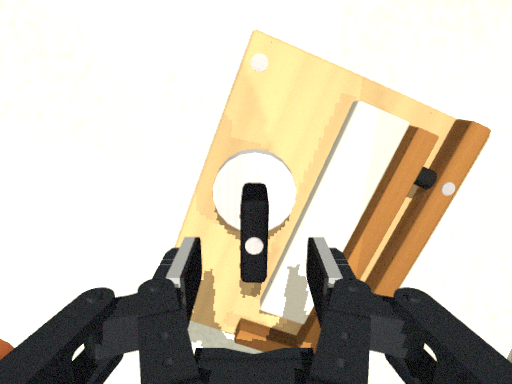

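The handle is centred between the fingers: 254 px, against fingertips at 200 and 308. I'll lower 3 mm and close.

Call:
play_rows --rows '[[[0, 0, -3], [0, 0, 0], 50], [[0, 0, 0], [0, 0, 0], 30], [[0, 0, 0], [0, 0, 0], 10], [[0, 0, 0], [0, 0, 0], 5], [[0, 0, 0], [0, 0, 0], 5], [[0, 0, 0], [0, 0, 0], 5], [[0, 0, 0], [0, 0, 0], 5]]' --force 70

```text
clock: 3.88
position: [0.5859, 0.1886, 0.0402]
ee_rot: [0.993, 0.115, 0.0, -0.0]
ft_force: [0.1, -0.5, 0.0]
grip_width: 0.057
```

The opening is 0.057, about 5 mm, where a 14 mm handle should hold it near 0.16. I need to look.

Run:
```python
from h import *
o=readout.get_obs();print(o['clock'],o['position'],o['ft_force'],o['grip_width'])
cv2.imwrite(f'pics/wrist3.png',cv2.convertScaleAbs(camera('wrist'),alpha=1.6))
b=camera('scene')[190:340,220:400]
cv2.imwrite('pics/sc3.png',cv2.resize(cv2.convertScaleAbs(b,alpha=1.8),None,fx=4,fy=4,interpolation=cv2.INTER_CUBIC))
```

```text
3.875 [0.58586555 0.18855723 0.04023936] [ 0.07679577 -0.54823041  0.01481755] 0.05736829899942851
```

View pics/wrist3.png

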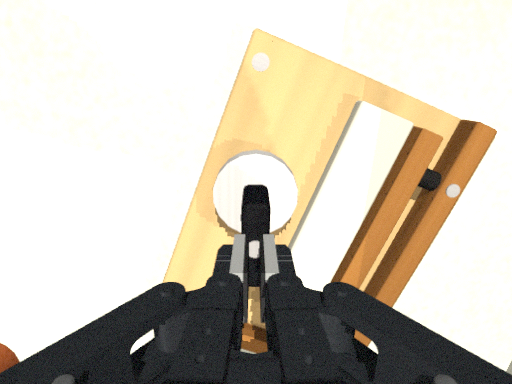

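View pics/sc3.png

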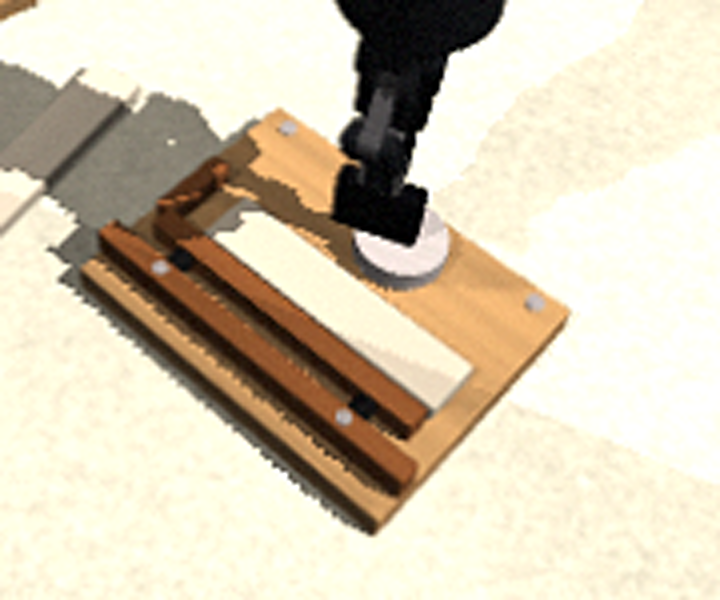

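Run:
```python
import cv2
b=cv2.imread('pics/wrist3.png')[175:300,180:330]
cv2.imwrite('pics/w3z.png',cv2.resize(cv2.convertScaleAbs(b,alpha=1.6,beta=20),None,fx=4.6,fy=4.6,interpolation=cv2.INTER_CUBIC))
```

```text
(no output)
```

View pics/w3z.png

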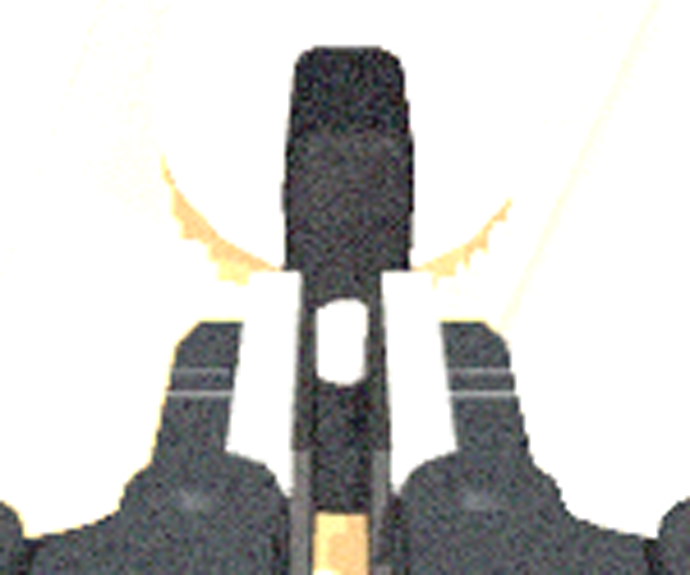

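Call:
play_rows --rows '[[[0, 0, 0], [0, 0, 0], 0], [[0, 0, 0], [0, 0, 0], 0], [[0, 0, 0], [0, 0, 0], 0]]'

```text
clock: 4.35
position: [0.5859, 0.1886, 0.0403]
ee_rot: [0.993, 0.115, 0.0, -0.0]
ft_force: [0.3, 0.5, -0.4]
grip_width: -0.0
```

The fingers report fully shut, yet the handle is visible between them. Next I'll find where the fingertips really are.

Run:
```python
from h import *
o=readout.get_obs();print(o['clock'],o['position'],o['ft_force'],o['grip_width'])
def bc(n,sl,k,name):
    b=camera(n)[sl].astype(float);b=255*(b/255)**.45
    cv2.imwrite(name,cv2.resize(b.astype(np.uint8),None,fx=k,fy=k,interpolation=cv2.INTER_CUBIC))
bc('wrist',np.s_[175:300,180:330],4.6,'pics/w4.png')
bc('scene',np.s_[180:270,270:370],6,'pics/s4.png')
bc('top',np.s_[120:220,145:265],6,'pics/t4.png')
print(camera_info('wrist')['world_from_camera'])
```

```text
4.35 [0.58586335 0.18856157 0.04026252] [ 0.29769029  0.51911024 -0.40159967] -0.00017835554879451064
[[ 9.73350138e-01 -2.19186536e-01 -6.74297497e-02  5.67681709e-01]
 [ 2.29323880e-01  9.29990089e-01  2.87278597e-01  2.62629353e-01]
 [-2.58601620e-04 -2.95085914e-01  9.55470688e-01  2.15263525e-01]
 [ 0.00000000e+00  0.00000000e+00  0.00000000e+00  1.00000000e+00]]
```

View pics/w4.png

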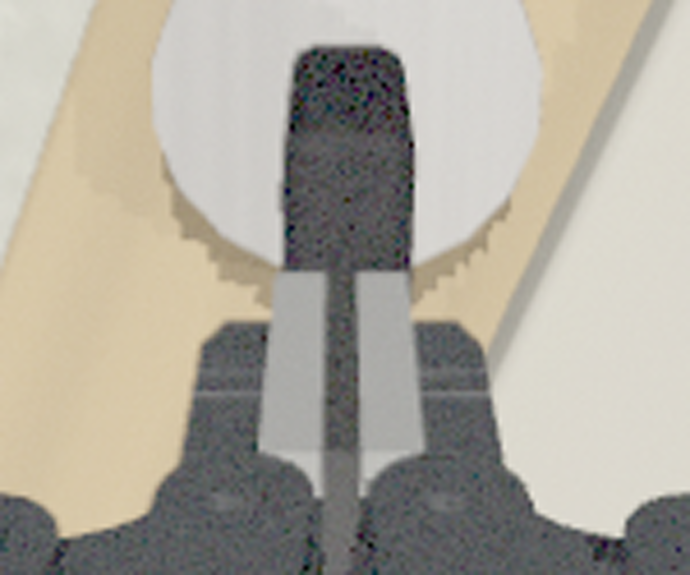

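View pics/s4.png

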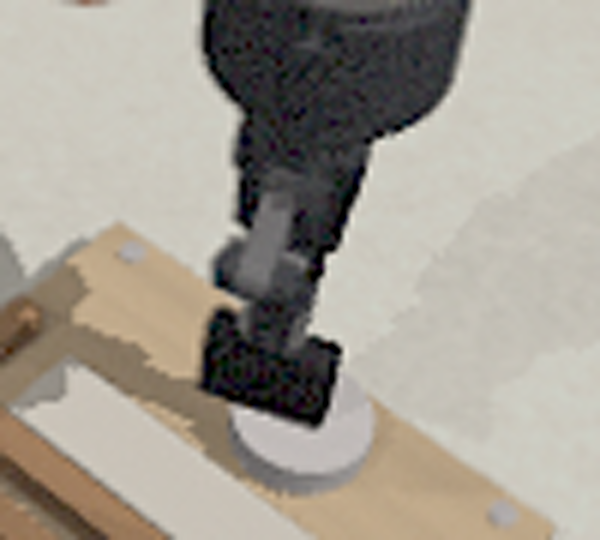

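View pics/t4.png

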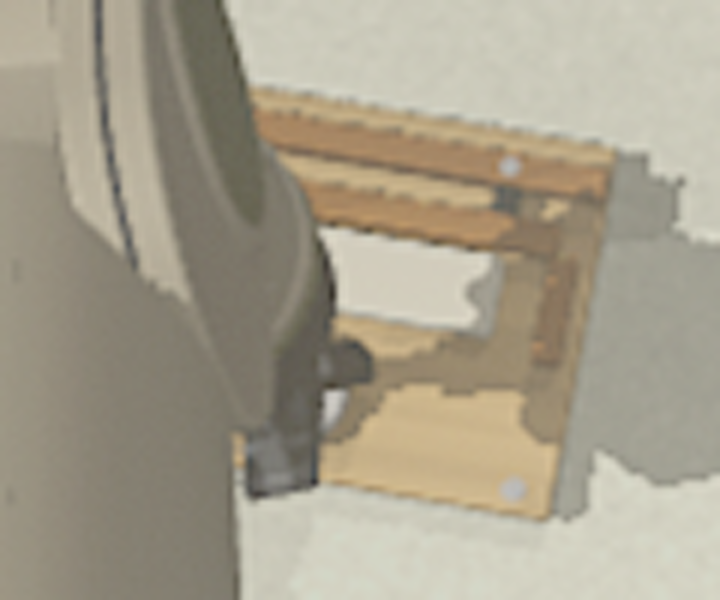

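The fingers really are shut above the handle. In the scene view the handle's face is unobstructed, and in the wrist view the pads hide its top. By ray casting the true fingertips are at z≈0.075, while the reported TCP is 0.040. The closing width agrees, since nothing was gripped. So the physical fingertips end about 35 mm short of the stated TCP. I'll open, lower in small steps, and watch the force.

Call:
play_rows --rows '[[[0, 0, 0], [0, 0, 0], 45], [[0, 0, 0], [0, 0, 0], 45], [[0, 0, 0], [0, 0, 0], 45], [[0, 0, 0], [0, 0, 0], 45], [[0, 0, -7], [0, 0, 0], 45], [[0, 0, -7], [0, 0, 0], 45], [[0, 0, -6], [0, 0, 0], 45], [[0, 0, 0], [0, 0, 0], 45]]'

```text
clock: 5.5
position: [0.5854, 0.1884, 0.0194]
ee_rot: [0.993, 0.115, -0.001, 0.0]
ft_force: [-0.2, -0.0, -0.2]
grip_width: 0.526
```

```bash
cat >> h.py <<'E'
def bc(n,sl,k,name):
    b=camera(n)[sl].astype(float);b=255*(b/255)**.45
    cv2.imwrite(name,cv2.resize(b.astype(np.uint8),None,fx=k,fy=k,interpolation=cv2.INTER_CUBIC))
E
python3 - <<'E'
from h import *
o=readout.get_obs();print(o['clock'],o['position'],o['ft_force'],o['grip_width'])
bc('wrist',np.s_[150:320,150:360],3,'pics/w5.png')
bc('scene',np.s_[180:270,270:370],6,'pics/s5.png')
E
```

```text
5.5 [0.58538814 0.18836216 0.01944299] [-0.16449115 -0.02708461 -0.15828092] 0.5261329329851417
```

View pics/w5.png

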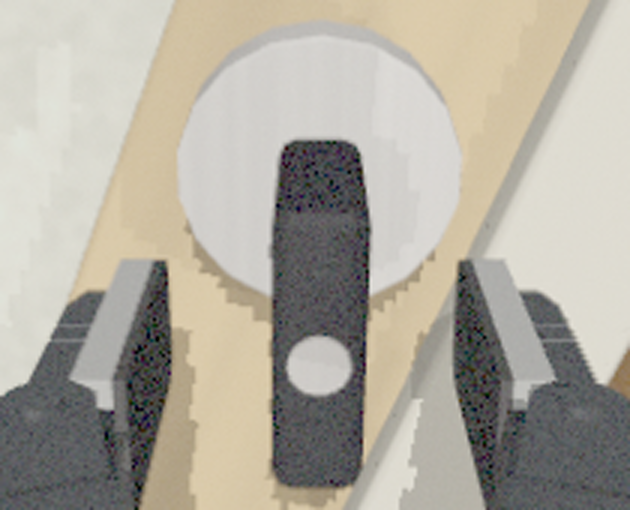

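View pics/s5.png

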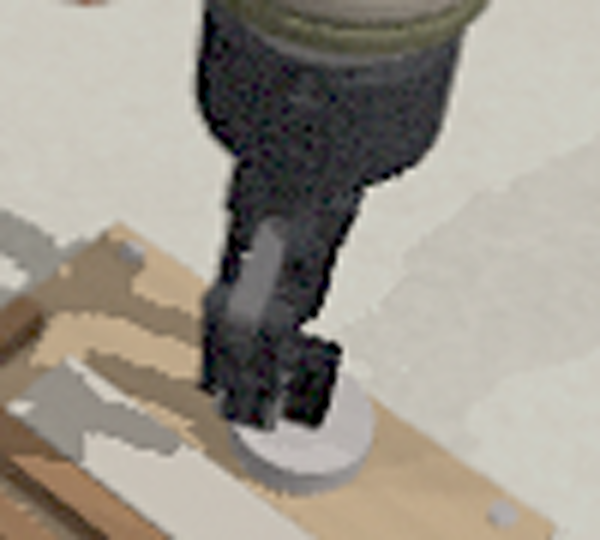

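Now the near finger overlaps the handle face in the scene view, with no force. I'll lower 10 mm more and close.

Call:
play_rows --rows '[[[0, 0, -5], [0, 0, 0], 45], [[0.5, 0, -5], [0, 0, 0], 45], [[0, 0, 0], [0, 0, 0], 25], [[0, 0, 0], [0, 0, 0], 5], [[0, 0, 0], [0, 0, 0], 5], [[0, 0, 0], [0, 0, 0], 5], [[0, 0, 0], [0, 0, 0], 5]]' --force 70

```text
clock: 6.48
position: [0.5865, 0.1886, 0.0103]
ee_rot: [0.993, 0.115, 0.0, -0.0]
ft_force: [0.5, -0.7, -0.5]
grip_width: 0.15
```

It gripped at 0.15, about 13 mm. I'll turn clockwise in stages about the pivot.

Call:
play_rows --rows '[[[0, 0, 0], [0, 0, -5], 5], [[0, 0, 0], [0, 0, -5], 5], [[0, 0, 0], [0, 0, -5], 5], [[0, 0, 0], [0, 0, -5], 5], [[0, 0, 0], [0, 0, -5], 5], [[0, 0, 0], [0, 0, -5], 5], [[0, 0, 0], [0, 0, -5], 5], [[0, 0, 0], [0, 0, -5], 5]]'

```text
clock: 7.48
position: [0.5862, 0.1886, 0.0103]
ee_rot: [0.973, -0.233, -0.0, 0.0]
ft_force: [-0.9, -0.9, 1.3]
grip_width: 0.149
```

Run:
```python
from h import *
from scipy.spatial.transform import Rotation as R
o=readout.get_obs();m=R.from_quat(o['ee_rot']).as_matrix();print(o['clock'],o['position'],np.degrees(np.arctan2(m[1,0],m[0,0])),m[:,2],o['ft_force'],o['torque'],o['grip_width'],o['joint_pos'])
bc('wrist',np.s_[0:384,0:512],1.5,'pics/w6.png')
```

```text
7.475 [0.5861776  0.18862298 0.0103408 ] -26.92207167019545 [-2.69318059e-04  5.46507169e-05 -9.99999962e-01] [-0.85384399 -0.89194677  1.25209045] [-0.04703876  0.24554302  0.18084669] 0.14927428861039876 [-0.79011752  0.52366623  0.51992184  1.70357599 -0.3008947   0.99489289
 -0.63228406]
```

View pics/w6.png

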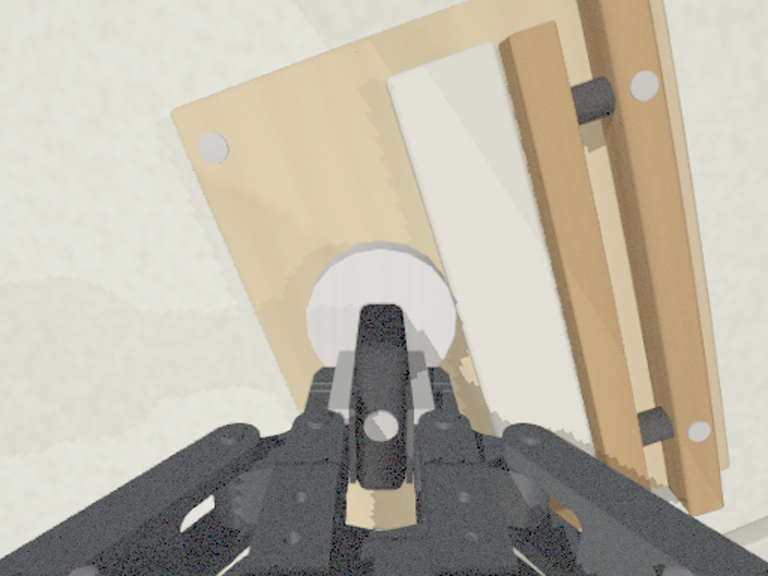

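The handle turns with the hand: it's fixed in the wrist frame at (380,395) while the jig has rotated, and the lobe is now near the strip edge. I'll continue 50°.

Call:
play_rows --rows '[[[0, 0, 0], [0, 0, -4], 5], [[0, 0, 0], [0, 0, -4], 5], [[0, 0, 0], [0, 0, -4], 5], [[0, 0, 0], [0, 0, -4], 5], [[0, 0, 0], [0, 0, -4], 5], [[0, 0, 0], [0, 0, -4], 5]]'

```text
clock: 8.28
position: [0.586, 0.1888, 0.0104]
ee_rot: [0.903, -0.429, -0.0, 0.0]
ft_force: [-2.0, 0.0, 3.1]
grip_width: 0.151
```

Call:
play_rows --rows '[[[0, 0, 0], [0, 0, -4], 5], [[0, 0, 0], [0, 0, -4], 5], [[0, 0, 0], [0, 0, -4], 5], [[0, 0, 0], [0, 0, -4], 5], [[0, 0, 0], [0, 0, -4], 5], [[0, 0, 0], [0, 0, -4], 5], [[0, 0, 0], [0, 0, -3], 5], [[0, 0, 0], [0, 0, 0], 5]]'

```text
clock: 9.28
position: [0.5859, 0.1889, 0.0103]
ee_rot: [0.779, -0.627, -0.0, 0.0]
ft_force: [-3.3, -0.5, 3.3]
grip_width: 0.151
```

Run:
```python
from h import *
from scipy.spatial.transform import Rotation as R
o=readout.get_obs();m=R.from_quat(o['ee_rot']).as_matrix();print(o['clock'],o['position'],np.degrees(np.arctan2(m[1,0],m[0,0])),m[:,2],o['ft_force'],o['torque'],o['grip_width'],o['joint_pos'])
bc('wrist',np.s_[0:384,0:512],1.5,'pics/w7.png')
```

```text
9.275 [0.58593358 0.18890671 0.01034357] -77.66013478935614 [-7.68872476e-04  1.85461272e-04 -9.99999687e-01] [-3.34344276 -0.46624072  3.32751901] [ 0.04461313  0.8389998  -0.00786075] 0.15072852585224158 [-0.92891621  0.57529074  0.71099774  1.7107139  -0.43069393  1.01855555
 -1.42180964]
```

View pics/w7.png

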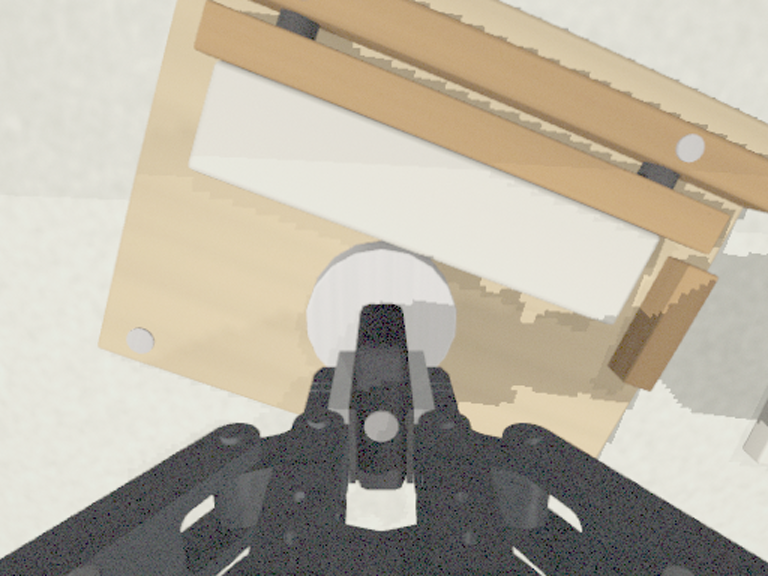

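The lobe presses the strip at about (380,243), the strip lies flush to the fence and the fence's spring gap is narrower. The cam is about 0.36 rad from the fence x. I'll release and rise.

Call:
play_rows --rows '[[[0, 0, 0], [0, 0, 0], 15], [[0, 0, 0], [0, 0, 0], 30], [[0, 0, 0], [0, 0, 0], 45], [[0, 0, 0], [0, 0, 0], 45], [[0, 0, 0], [0, 0, 0], 45], [[0, 0, 5], [0, 0, 0], 45], [[0, 0, 15], [0, 0, 0], 45], [[0, 0, 30], [0, 0, 0], 45], [[0, 0, 40], [0, 0, 0], 45], [[0, 0, 40], [0, 0, 0], 45], [[0, 0, 10], [0, 0, 0], 45], [[0, 0, 0], [0, 0, 0], 45]]'

```text
clock: 10.82
position: [0.5866, 0.1887, 0.1511]
ee_rot: [0.778, -0.628, 0.0, -0.001]
ft_force: [-0.0, 0.1, 0.2]
grip_width: 0.529
```

Run:
```python
from h import *
o=readout.get_obs();print(o['clock'],o['position'],o['ft_force'],o['grip_width'])
i=camera_info('wrist');np.save('w8.npy',i,allow_pickle=True)
bc('wrist',np.s_[0:384,0:512],1.5,'pics/w8.png')
bc('scene',np.s_[130:330,130:390],3,'pics/s8.png')
```

```text
10.825 [0.58663146 0.18866722 0.1510868 ] [-0.04741595  0.14442737  0.18666621] 0.5285932788685036
```

View pics/w8.png

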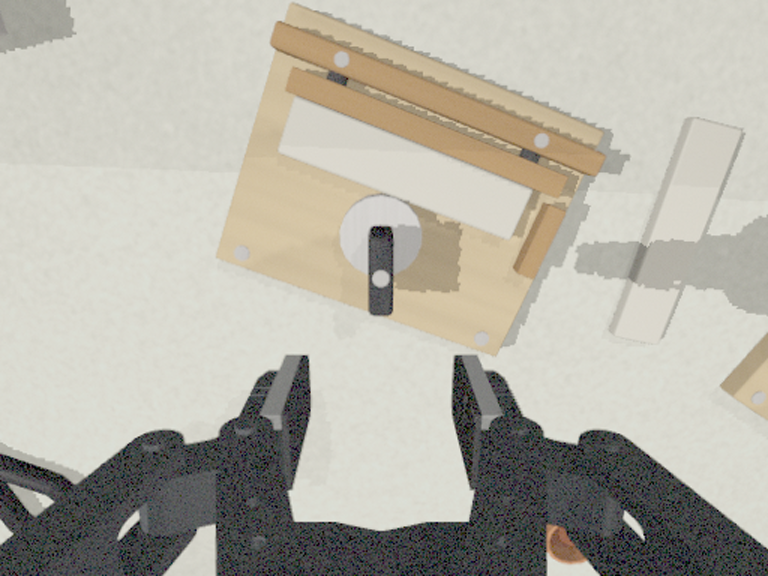

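View pics/s8.png

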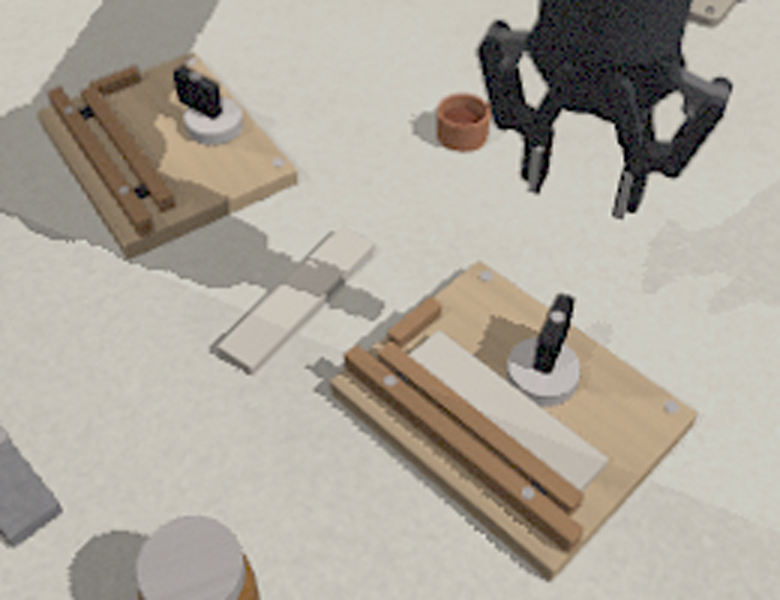

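Run:
```python
from h import *
i=np.load('w8.npy',allow_pickle=True).item()
q=lambda x,y,z:plane(i,(x/1.5,y/1.5),z)
A=lambda d:np.arctan2(d[1],d[0])
h=A(q(381,228,.07)-q(381,314,.07)); s=A(q(278,153,.03)-q(508,239,.03))-np.pi/2
P=q(381,279,.07);f=np.array([np.cos(s),np.sin(s)])
print('cam rel',h-s,'fence deg',np.degrees(s))
print('disc rel',A(q(380.5,236,.034)-P)-s)
print('fence dist (near face top z.033)',(q(428,133,.033)-P)[:2]@f,'strip near edge',(q(393,196,.03)-P)[:2]@f)
i=np.load('w1.npy',allow_pickle=True).item();P=plane(i,(259.5,184),.07)
print('before: strip far edge',(plane(i,(329,180),.03)-P)[:2]@f)
```

```text
cam rel 0.35498614889179336 fence deg -8.065778998232243
disc rel 0.3757372184745293
fence dist (near face top z.033) 0.08039105089587201 strip near edge 0.03965600454053814
before: strip far edge 0.06421463494451891
```

```bash
python3 -c "
from workcell import manip
print(manip.hand_in())"
```

```text
the job is handed in; nothing more can be done
None
```

I turned the loaded jig's cam about 91° clockwise by its handle, let go and raised the hand clear. I then handed the job in at about 11 s. No verdict is reported.

**Last checks, after letting go:**
- **Cam angle:** it stands about 0.36 rad anticlockwise of the fence's x, inside the 0 to 0.8 rad firm range.
- **Strip:** it is held between the lobe and the fence. Its cam-side edge measures about 39.7 mm from the pivot, roughly where the lobe would hold it.
- **Fence:** the views show the fence pushed back. My measurement of its face put it about 80 mm from the pivot. That is more than the 74 mm or so I'd expect, which I put down to a roughly picked pixel.
- **Robot:** the wrist force is about zero and the hand is clear of everything.
- **Empty jig:** I never touched it, and its cam looks unmoved in the pictures. I did not measure its angle again.

**First grasp missed:** the real fingertips end about 35 mm short of the reported TCP, so the fingers first shut on air above the handle. The finger opening and the pictures showed this. I opened, lowered about 30 mm and gripped properly, at about 13 mm on the 14 mm bar.

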